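# Close the tin in its clamp with the double lid, then take the outer lid off again

### The job

Wind the red handwheel clockwise until the jaw grips the tin firmly against the V stop and the wheel goes no further, then carry the two nested lids together by the black knob and set them down on the tin, without dropping them, so that the inner lid sits fully home in its mouth, and let go. Then lift only the blue outer lid by its wooden collar, straight up clear of the black knob, leaving the inner lid seated and undisturbed and the tin still clamped, and finish while holding the outer lid level in the air above the tin. Leave the other things on the table alone.

Things in the scene. Friction and masses are not known exactly. Their poses are not given: they have to be found in the camera images.
- clamp: Fixed steel clamp. Base plate 285 mm long, 120 wide (90 at the wheel end), 12 thick; dark V stop 45 mm high at the far end; grey housing 52 mm high under the handwheel at the near end. Origin: under the tin's seat, on the table; x points from wheel to V stop, wheel axis at x = -160 mm, y = 0. V faces 51 mm from the seat centre: a clamped tin stands within 4 mm of it.
- jaw: Dark steel jaw (60 wide, 36 high, 14 mm thick, top 51 mm above the table) between wheel and tin, driven by the wheel. Its origin coincides with the clamp's when the jaw is fully open; it slides towards the V stop along the clamp's x, 8 mm per radian of the wheel, and meets a tin standing home in the V at about 32 mm of travel.
- wheel (a joint): Angle (rad) of the red handwheel, 108 mm across, rim top 74 mm above the table, axis vertical. Grows clockwise seen from above and closes the jaw; starts at 0 to 1.7, stops at about 3.7 to 4.4 with the tin clamped. About 2.5 N at the crank turns it; it stays where left. Lean on it with 6 to 20 N at the stop. At 0 the crank is on the clamp's -x side.
- wheel_hub (a point): Centre of the top of the handwheel's hub, on the wheel axis, 80 mm above the table.
- crank_grip (a point): Middle of the black upright crank handle on the handwheel's rim, 96 mm above the table: a freely spinning grip, 15 to 18 mm thick, from 77 to 111 mm above the table, 45 mm from the wheel axis.
- tin: Open plain metal tin, 100 mm in diameter, 90 mm high, wall 3 mm, mouth 94 mm wide, loose, 0.45 kg; stands on the clamp's base plate (its foot 12 mm above the table) between jaw and V stop, at first up to 12 mm short of its home in the V. Origin at the centre of its underside.
- tin_rim (a point): Centre of the tin's mouth at rim height, 90 mm above its underside.
- inner_lid: Steel inner lid, about 0.22 kg, mostly under the outer lid. Origin: centre of the underside of its flange (101 mm across, 4 thick), which rests on the tin's rim when home. Below it a bevelled plug 87 mm across, 10 deep, enters the mouth; at the start it stands on the table. A 16 mm post rises through the outer lid and ends in a black knob 18 mm thick, 34 to 62 mm above the origin.
- inner_knob (a point): Point on the inner lid's axis inside its black knob, 50 mm above the lid's origin and 12 mm below the knob's top.
- outer_lid: Blue outer lid, 120 mm across, about 0.12 kg, lying loose on the inner lid's flange. Origin: centre of the underside of its disc (4 mm), 4 mm above the inner lid's origin when nested; an 11 mm skirt hangs below. A wooden collar, 35 mm thick, bore 24, top 30 mm above the origin, surrounds the post. The knob lifts both lids, the collar only this one; it clears the knob after 69 mm.
- outer_collar (a point): Point on the outer lid's axis, 18 mm above its origin, 12 mm below the collar's top: where to grip the collar.
- ring_cutter_0: Bystander: plain metal ring cutter, 71 mm across, 35 mm high. Origin at the centre of its underside.
- nozzle_2: Bystander: metal piping nozzle, a cone 35 mm wide and 50 mm high, standing.
- tape_roll: Bystander: roll of beige tape lying flat, 98 mm across, 25 mm high.

How it is judged:
By the outcome, as a careful person would: the job done as asked, in the order asked, and still so for the second after the job is handed in, while the arm keeps its last pose, push and grip.
It also fails if it takes over 61 s, if anything falls off the work surface, if the arm or the gripper's body presses on something with over 40 N, if the wrist force passes 120 N, or if a joint passes its speed limit or range.

### The arm

A 6-joint arm with a two-finger parallel gripper is mounted at the origin on a cart in front of the work surface, level with it; the furniture and walls round the work are solid. World frame = base frame: x ahead of the robot, y to its left, z up, the work surface at z = 0. Lengths are in m, angles in rad, forces in N, time in s.
With the tool pointing down it reaches from about 0.35 to 0.775 m from the base axis. Payload 7.3 kg.
Tool frame: the origin (TCP) lies at the very end of the fingers, on their centre line; the grasp point (between the pads) lies 19 mm behind it; z points along the fingers, y is the line along which they close (so a half turn about z gives the same grasp; the last joint's range is limited). The gripper opens to 92 mm and grips with 3 to 60 N. Pads are 19 mm wide; open, the fingers measure 130 mm over their backs; the gripper's body (75 mm by 190 mm) begins 47 mm behind the grasp point.
Start: joints at [-1.285, 0.342, 1.524, -0, 1.275, -0.146], TCP at [0.22, -0.477, 0.227] pointing down, gripper open.
Joint ranges: [-2.53, 2.53], [-0.77, 2.02], [0.04, 2.7], [-1, 4.14], [0.28, 2.66], [-3.11, 3.11]. Speed limits (rad/s): [2.57, 2.57, 3.14, 3.14, 3.14, 3.14].

### API

Orientations are given as [roll, pitch, yaw] about the fixed x, y, z axes, in that order (R = Rz(yaw) Ry(pitch) Rx(roll)).
In Python, from cell import observe, read_camera, get_calibration, hand_in, search_frame gives the robot as it stands.
- The arm moves only by the tool step_arm, never from a script. Its argument "commands" is a list of rows, each an object with "translation": the shift along the tool's x, y, z in mm, a list of three; "roll": the turn about the tool's z in rad. In form: [{"translation": [x, y, z], "roll": roll}, ...]. A call has 1 to 20 rows; each row shifts and turns the commanded pose from where the row before left it, along the tool's axes as they then stand; what a row does not reach is not made up. A row lasts 1/12 s, in which the tool goes at most 41.7 mm and 7.16 degrees, less where a joint would pass 70% of its speed; a pose out of reach is approached as far as the arm can. A call is refused whole if a number of a shift passes 41.7 or a number of a turn 0.125, either way. A call with a gripper value outside its range is refused whole. "fingers" is the opening, from 0 (shut) to 1 (fully open), set as the call begins (left out, the last holds). The fingers move at their own pace and stop on an object; "grip_force" is the grip in N (left out, the last holds). Time passes only in rows, so rows that do not move let the fingers close. It gives the time, the measured TCP pose, the force, the opening and the grip force at its end, in the units of the state.
- observe(): the state, without advancing time (a new reading comes with each control period).
- read_camera(name): name is "side" or "top"; returns the picture (400x640x3 uint8, red, green, blue); there is no depth.
- get_calibration(name): a dict with "camera_matrix" (3x3 intrinsics, pixels), "world_from_camera" (4x4, takes a point from camera to world coordinates). Camera axes: x right, y up, looking along -z (the intrinsics and any distortion apply to the point x, -y, -z); pixel columns grow to the right and rows downward; lengths in m; the calibration is good to about 2 mm. A picture is of the moment at which its call begins. get_calibration takes no time and is no camera call.
- hand_in(): hands the job in; it is judged then, once.
Trained networks look in the newest picture that a camera, given by its name, has taken for a name from the list of things; names that differ only in an ending like _2 or _b are one class to them, and where a whole thing is asked for, a point or a joint stands for the part that bears it (a point fixed in the world has none). Each returns a list of dicts, best first, with "confidence" (0 to 1); they miss things now and then, are a little off and sometimes report something else, mostly with a low value. They report only what shows in the picture. A call takes as long as a camera call.
- search_frame(camera, name): "at" ([x, y, z] in m, in world coordinates, good to about 4 mm: the middle of the surface that is visible of it).
The state is a dict: "time": time; "qpos": joint angles; "qvel": joint speeds; "joint_efforts": joint torques, N m; "tool_pos": TCP position; "tool_rot": TCP orientation; "contact_force": force on the tool from outside, world axes, zero at the start; "torque": the same for the moment, N m; "opening": finger opening in m; "grip_force": force on a finger pad.
Only numpy, scipy, OpenCV 4.12 (cv2) and the standard library are available. Lean on these libraries where they do the work, as an engineer would, in place of code of your own. Each camera call takes 0.05 s, during which the arm holds its last target. There are 200 camera calls.

## Working session

There is one attempt and no reset: what is moved stays moved. The work goes in short steps, Python scripts to look and compute and a tool call to move; the robot and the scene stay as the last step left them, time stands still between calls to the robot, and variables do not carry over. Pictures are saved under pics/ and viewed, at most 10 in all, crops included, and the job is handed in when it is done.

Besides the shell and the picture viewer there is one more tool, called after "Call:" as name(argument=value, ...) on one line, values as JSON. step_arm: Moves the arm, as the interface text tells. Its arguments: {"type":"object","properties":{"commands":{"type":"array"},"fingers":{"type":"number"},"grip_force":{"type":"number"}},"required":["commands"]}

```bash
mkdir -p pics; ls; python3 - <<'E'
from cell import *
import cv2,numpy as np
for c in ("top","side"):
    im=read_camera(c); cv2.imwrite(f"pics/{c}0.png",im[:,:,::-1])
    k=get_calibration(c); print(c,np.round(k["camera_matrix"],1).tolist(),np.round(k["world_from_camera"],3).tolist())
    for n in ["clamp","jaw","wheel_hub","crank_grip","tin","tin_rim","inner_knob","outer_collar","outer_lid","ring_cutter_0","nozzle_2","tape_roll"]:
        print(n,[(np.round(d["at"],3).tolist(),round(d["confidence"],2)) for d in search_frame(c,n)[:2]])
s=observe();print({k:np.round(v,3).tolist() for k,v in s.items()})
E
```

```text
pics
top [[514.9, 0.0, 326.3], [0.0, 514.9, 201.5], [0.0, 0.0, 1.0]] [[0.005, 0.998, -0.055, 0.517], [-1.0, 0.005, 0.003, -0.123], [0.003, 0.055, 0.999, 1.24], [0.0, 0.0, 0.0, 1.0]]
clamp [([0.564, 0.158, 0.02], 0.93)]
jaw [([0.575, 0.172, 0.048], 0.87), ([0.661, 0.173, 0.023], 0.65)]
wheel_hub [([0.505, 0.176, 0.076], 0.6)]
crank_grip [([0.506, 0.178, 0.073], 0.86), ([0.562, 0.16, 0.019], 0.62)]
tin [([0.663, 0.171, 0.022], 0.94)]
tin_rim [([0.663, 0.173, 0.024], 0.63), ([0.507, 0.178, 0.074], 0.46)]
inner_knob []
outer_collar [([0.542, -0.295, 0.023], 0.58), ([0.705, -0.249, 0.018], 0.57)]
outer_lid [([0.548, -0.296, 0.015], 0.88)]
ring_cutter_0 [([0.678, -0.408, 0.016], 0.5)]
nozzle_2 [([0.706, -0.244, 0.018], 0.46)]
tape_roll [([0.678, -0.038, 0.026], 0.84)]
side [[486.1, 0.0, 315.7], [0.0, 486.1, 200.4], [0.0, 0.0, 1.0]] [[-0.834, 0.428, -0.349, 0.178], [-0.552, -0.647, 0.526, 0.441], [-0.0, 0.631, 0.775, 0.923], [0.0, 0.0, 0.0, 1.0]]
clamp [([0.532, 0.196, 0.05], 0.96), ([0.55, -0.293, 0.063], 0.35)]
jaw [([0.581, 0.175, 0.045], 0.66)]
wheel_hub [([0.504, 0.185, 0.076], 0.81)]
crank_grip [([0.507, 0.183, 0.077], 0.83)]
tin [([0.669, 0.157, 0.053], 0.73)]
tin_rim [([0.668, 0.159, 0.059], 0.71)]
inner_knob []
outer_collar [([0.538, -0.283, 0.02], 0.92)]
outer_lid [([0.539, -0.282, 0.021], 0.98)]
ring_cutter_0 [([0.674, -0.4, 0.019], 0.88), ([0.67, 0.158, 0.051], 0.37)]
nozzle_2 [([0.706, -0.239, 0.023], 0.62)]
tape_roll [([0.68, -0.031, 0.024], 0.65), ([0.533, 0.196, 0.048], 0.19)]
{'time': 1.3, 'qpos': [-1.285, 0.342, 1.524, -0.0, 1.275, -0.146], 'qvel': [0.0, -0.001, 0.001, -0.0, -0.002, -0.002], 'joint_efforts': [-0.0, -43.113, -24.448, 0.072, 0.048, -0.0], 'tool_pos': [0.22, -0.477, 0.227], 'tool_rot': [3.142, 0.0, 0.432], 'contact_force': [-0.333, 0.661, -0.433], 'torque': [-0.023, -0.02, -0.013], 'grip_force': 0.0, 'opening': 0.092}
```

```bash
python3 - <<'E'
import cv2,numpy as np
t=cv2.imread("pics/top0.png");s=cv2.imread("pics/side0.png")
# crops: clamp region top and side
cv2.imwrite("pics/top_c.png",cv2.resize(t[80:320,130:450],(800,600),interpolation=cv2.INTER_CUBIC))
E
```

```text
(no output)
```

View pics/top0.png

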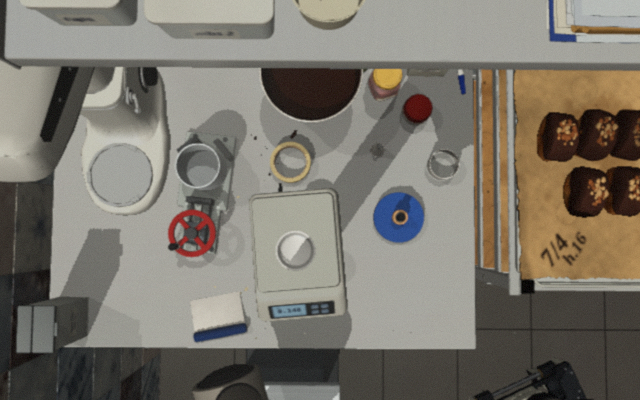

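View pics/side0.png

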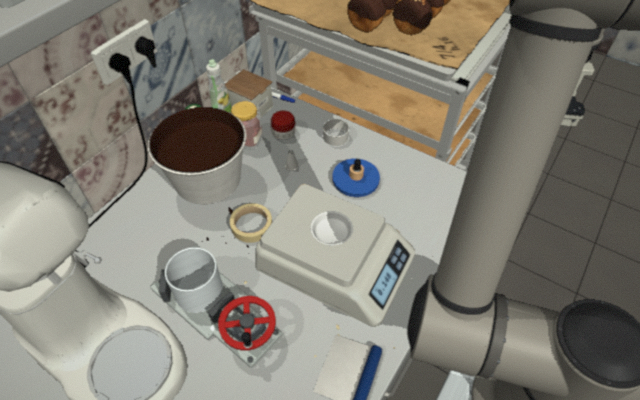

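Top: tin at (198,166), wheel at (192,233) with the crank at (172,246), lids at (399,217). The side view agrees. A scale stands between them. I'll zoom in and measure.

```bash
cat > h.py <<'E'
from cell import *
import cv2,numpy as np
def ray(c,uv):
    k=get_calibration(c);K=k["camera_matrix"];T=np.array(k["world_from_camera"])
    d=np.linalg.inv(K)@[uv[0],uv[1],1];d=T[:3,:3]@[d[0],-d[1],-d[2]];return T[:3,3],d
def at(c,uv,z):
    o,d=ray(c,uv);return o+d*(z-o[2])/d[2]
def px(c,p):
    k=get_calibration(c);K=np.array(k["camera_matrix"]);T=np.array(k["world_from_camera"])
    q=T[:3,:3].T@(np.array(p)-T[:3,3]);q=K@[q[0],-q[1],-q[2]];return q[:2]/q[2]
E
python3 - <<'E'
from h import *
t=cv2.imread("pics/top0.png");s=cv2.imread("pics/side0.png")
a=cv2.resize(t[130:270,150:250],None,fx=4,fy=4,interpolation=cv2.INTER_CUBIC)
b=cv2.resize(s[240:380,150:290],None,fx=4,fy=4,interpolation=cv2.INTER_CUBIC)[:560,:400] if 0 else cv2.resize(s[240:380,190:290],None,fx=4,fy=4,interpolation=cv2.INTER_CUBIC)
cv2.imwrite("pics/z1.png",np.hstack([a,b]))
# colour masks
def cen(im,box,f):
    h=cv2.cvtColor(im,cv2.COLOR_BGR2HSV)[box[1]:box[3],box[0]:box[2]];m=f(h).astype(np.uint8)
    c=max(cv2.findContours(m,cv2.RETR_EXTERNAL,cv2.CHAIN_APPROX_NONE)[0],key=cv2.contourArea)
    e=cv2.fitEllipse(cv2.convexHull(c));return (e[0][0]+box[0],e[0][1]+box[1]),e[1]
red=lambda h:((h[...,0]<8)|(h[...,0]>172))&(h[...,1]>150)&(h[...,2]>60)
blue=lambda h:(abs(h[...,0].astype(int)-110)<12)&(h[...,1]>120)
for c,im,bx in(("top",t,(160,200,225,265)),("side",s,(205,285,290,360))):
    e=cen(im,bx,red);print(c,"wheel",e,at(c,e[0],.070))
for c,im,bx in(("top",t,(365,185,430,250)),("side",s,(325,150,390,205))):
    e=cen(im,bx,blue);print(c,"lid",e,at(c,e[0],.014 if c=="top" else .012))
E
```

```text
top wheel ((191.61163902282715, 232.83108520507812), (45.89304733276367, 46.64125442504883)) [0.50865879 0.17889833 0.07      ]
side wheel ((246.30859375, 322.345157623291), (52.982276916503906, 57.117801666259766)) [0.50700324 0.1805457  0.07      ]
top lid ((398.29101181030273, 216.9189510345459), (49.19621658325195, 49.290611267089844)) [ 0.54866752 -0.29783991  0.014     ]
side lid ((355.5600299835205, 177.2671661376953), (37.269046783447266, 46.93408203125)) [ 0.54556753 -0.2949127   0.012     ]
```

View pics/z1.png

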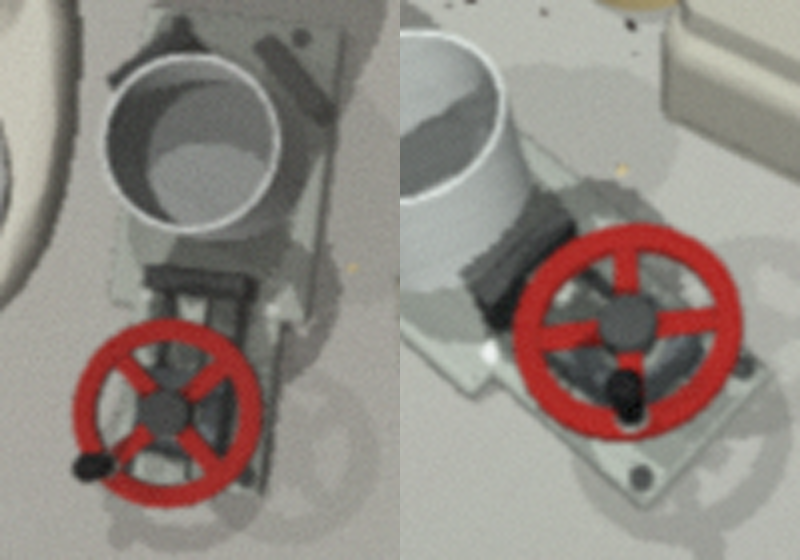

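The crop shows the crank at about (173.5,246) top and (246.5,338) side, and the tin's mouth centred at about (198,165.7) top. Neighbouring walls of the mixer base lie close to the wheel's left.

```bash
python3 - <<'E'
from h import *
print("crank top",at("top",(173.5,246.2),.096),"side",at("side",(246.7,339),.096))
print("hub top",at("top",(191.7,232.3),.08),"side",at("side",(247,320.5),.08))
print("tin top",at("top",(198,165.7),.102))
# clamp plate right edge at z .012: points (345,30),(312,310) in crop; V, jaw centre
f=lambda x,y,z:at("top",(150+x/4,130+y/4),z)
print("edge",f(346,28,.012),f(316,310,.012),"jaw top ends",f(148,270,.051),f(256,280,.051), "narrow edge", f(283,325,.012),f(264,492,.012))
for d in (-.05,0,.05): pass
for n in ("wheel_hub","crank_grip"): print(n)
E
```

```text
crank top [0.47911047 0.21166368 0.096     ] side [0.47644872 0.21298203 0.096     ]
hub top [0.50992502 0.17614301 0.08      ] side [0.50437639 0.18000379 0.08      ]
tin top [0.6577568  0.15937794 0.102     ]
edge [0.73874331 0.09052883 0.012     ] [0.56902433 0.10590235 0.012     ] jaw top ends [0.58999645 0.19605113 0.051     ] [0.58454706 0.13356285 0.051     ] narrow edge [0.55996737 0.12542764 0.012     ] [0.46073902 0.13506474 0.012     ]
wheel_hub
crank_grip
```

Call:
step_arm(commands=[{"translation": [26.1,-25.9,1.0],"roll": 0},{"translation": [26.1,-25.9,1.0],"roll": 0},{"translation": [26.1,-25.9,1.0],"roll": 0},{"translation": [26.1,-25.9,1.0],"roll": 0},{"translation": [26.1,-25.9,1.0],"roll": 0},{"translation": [26.1,-25.9,1.0],"roll": 0},{"translation": [26.1,-25.9,1.0],"roll": 0},{"translation": [26.1,-25.9,1.0],"roll": 0},{"translation": [26.1,-25.9,1.0],"roll": 0},{"translation": [26.1,-25.9,1.0],"roll": 0},{"translation": [26.1,-25.9,1.0],"roll": 0},{"translation": [26.1,-25.9,1.0],"roll": 0},{"translation": [26.1,-25.9,1.0],"roll": 0},{"translation": [26.1,-25.9,1.0],"roll": 0},{"translation": [26.1,-25.9,1.0],"roll": 0},{"translation": [26.1,-25.9,1.0],"roll": 0},{"translation": [26.1,-25.9,1.0],"roll": 0},{"translation": [26.1,-25.9,1.0],"roll": 0},{"translation": [26.1,-25.9,1.0],"roll": 0},{"translation": [26.1,-25.9,1.0],"roll": 0}], fingers=0.5, grip_force=25)

```text
time: 2.97
tool_pos: [0.4773, 0.2141, 0.2067]
tool_rot: [3.141, -0.0, 0.432]
contact_force: [0.5, -0.1, -0.2]
opening: 0.0459
grip_force: 0.0
```

Call:
step_arm(commands=[{"translation": [0,0,2],"roll": -0.1193},{"translation": [0,0,2],"roll": -0.1193},{"translation": [0,0,2],"roll": -0.1193},{"translation": [0,0,2],"roll": -0.1193},{"translation": [0,0,2],"roll": -0.1193},{"translation": [0,0,2],"roll": -0.1193},{"translation": [0,0,2],"roll": -0.1193},{"translation": [0,0,2],"roll": -0.1193},{"translation": [0,0,2],"roll": -0.1193},{"translation": [0,0,2],"roll": -0.1193},{"translation": [0,0,2],"roll": -0.1193},{"translation": [0,0,2],"roll": -0.1193},{"translation": [0,0,2],"roll": -0.1193},{"translation": [0,0,2],"roll": -0.1193},{"translation": [0,0,2],"roll": -0.1193},{"translation": [0,0,2],"roll": -0.1193},{"translation": [0,0,2],"roll": -0.1193},{"translation": [0,0,2],"roll": -0.1193},{"translation": [0,0,0],"roll": 0}])

```text
time: 4.55
tool_pos: [0.4768, 0.212, 0.1703]
tool_rot: [-3.141, -0.0, 2.583]
contact_force: [0.3, 0.0, -0.4]
opening: 0.046
grip_force: 0.0
```

Call:
step_arm(commands=[{"translation": [0,0,14],"roll": 0},{"translation": [0,0,14],"roll": 0},{"translation": [0,0,14],"roll": 0},{"translation": [0,0,14],"roll": 0},{"translation": [0,0,14],"roll": 0},{"translation": [0,0,14],"roll": 0},{"translation": [0,0,0],"roll": 0}])

```text
time: 5.13
tool_pos: [0.4756, 0.2116, 0.0844]
tool_rot: [-3.138, -0.003, 2.576]
contact_force: [-0.4, 0.2, -0.3]
opening: 0.0459
grip_force: 0.0
```

```bash
python3 - <<'E'
from h import *
a=read_camera("top")[:,:,::-1];b=read_camera("side")[:,:,::-1]
f=lambda i,x,y:cv2.resize(i[y:y+140,x:x+100],None,fx=4,fy=4,interpolation=cv2.INTER_CUBIC)
cv2.imwrite("pics/z2.png",np.hstack([f(a,130,170),f(b,190,240)]))
E
```

```text
(no output)
```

View pics/z2.png

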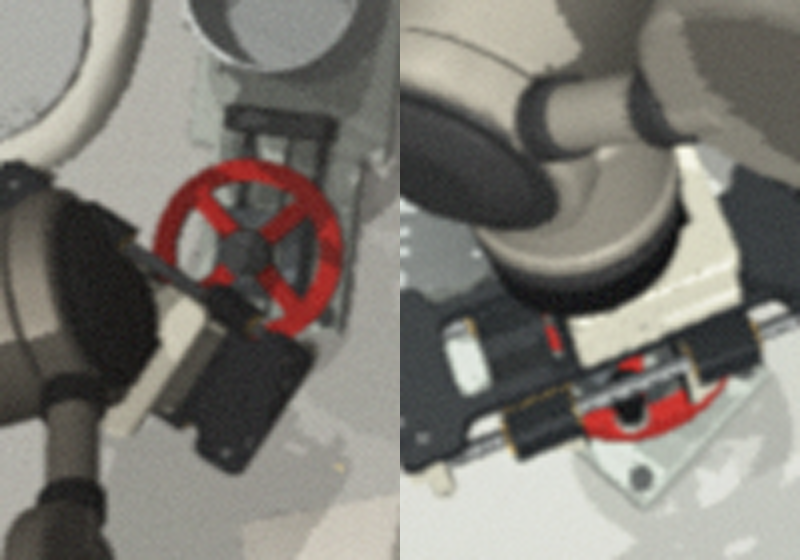

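The crank shows between the fingers at about (632,405) in the side crop, so I'll close on it.

Call:
step_arm(commands=[{"translation": [0,0,0],"roll": 0},{"translation": [0,0,0],"roll": 0},{"translation": [0,0,0],"roll": 0},{"translation": [0,0,0],"roll": 0},{"translation": [0,0,0],"roll": 0},{"translation": [0,0,0],"roll": 0}], fingers=0, grip_force=25)

```text
time: 5.73
tool_pos: [0.4773, 0.2123, 0.0871]
tool_rot: [3.141, 0.001, 2.579]
contact_force: [0.1, 0.8, 3.2]
opening: 0.0151
grip_force: 25.0
```

Call:
step_arm(commands=[{"translation": [-1.9,5.05,0],"roll": 0.12},{"translation": [-1.9,5.05,0],"roll": 0.12},{"translation": [-1.9,5.05,0],"roll": 0.12},{"translation": [-1.9,5.05,0],"roll": 0.12},{"translation": [-1.9,5.05,0],"roll": 0.12},{"translation": [-1.9,5.05,0],"roll": 0.12}])

```text
time: 6.23
tool_pos: [0.5064, 0.2239, 0.0871]
tool_rot: [-3.141, -0.001, 1.853]
contact_force: [-3.3, 3.3, 3.7]
opening: 0.0155
grip_force: 25.0
```

Call:
step_arm(commands=[{"translation": [-1.9,5.05,0],"roll": 0.12},{"translation": [-1.9,5.05,0],"roll": 0.12},{"translation": [-1.9,5.05,0],"roll": 0.12},{"translation": [-1.9,5.05,0],"roll": 0.12},{"translation": [-1.9,5.05,0],"roll": 0.12},{"translation": [-1.9,5.05,0],"roll": 0.12},{"translation": [-1.9,5.05,0],"roll": 0.12},{"translation": [-1.9,5.05,0],"roll": 0.12}])

```text
time: 6.9
tool_pos: [0.5446, 0.2045, 0.0872]
tool_rot: [3.141, -0.003, 0.893]
contact_force: [2.3, 5.4, 0.7]
opening: 0.0151
grip_force: 25.0
```

Call:
step_arm(commands=[{"translation": [-1.9,5.05,0],"roll": 0.12},{"translation": [-1.9,5.05,0],"roll": 0.12},{"translation": [-1.9,5.05,0],"roll": 0.12},{"translation": [-1.9,5.05,0],"roll": 0.12},{"translation": [-1.9,5.05,0],"roll": 0.12},{"translation": [-1.9,5.05,0],"roll": 0.12},{"translation": [-1.9,5.05,0],"roll": 0.12},{"translation": [-1.9,5.05,0],"roll": 0.12}])

```text
time: 7.57
tool_pos: [0.5495, 0.1624, 0.0872]
tool_rot: [-3.14, -0.003, -0.067]
contact_force: [1.3, 2.6, 0.2]
opening: 0.0151
grip_force: 25.0
```

Call:
step_arm(commands=[{"translation": [-1.9,5.05,0],"roll": 0.12},{"translation": [-1.9,5.05,0],"roll": 0.12}])

```text
time: 7.73
tool_pos: [0.5443, 0.1528, 0.0871]
tool_rot: [-3.14, -0.002, -0.307]
contact_force: [1.0, 3.2, -0.3]
opening: 0.0151
grip_force: 25.0
```

Call:
step_arm(commands=[{"translation": [-0.9,2.5,0],"roll": 0.06},{"translation": [-0.9,2.5,0],"roll": 0.06}])

```text
time: 7.9
tool_pos: [0.5409, 0.1486, 0.0872]
tool_rot: [-3.14, -0.002, -0.424]
contact_force: [2.5, 1.2, 1.6]
opening: 0.0151
grip_force: 25.0
```

Call:
step_arm(commands=[{"translation": [-0.9,2.5,0],"roll": 0.06},{"translation": [-0.9,2.5,0],"roll": 0.06}])

```text
time: 8.07
tool_pos: [0.5372, 0.145, 0.0871]
tool_rot: [-3.14, -0.002, -0.544]
contact_force: [2.9, 1.9, 0.8]
opening: 0.0149
grip_force: 25.0
```

Call:
step_arm(commands=[{"translation": [-0.9,2.5,0],"roll": 0.06},{"translation": [-0.9,2.5,0],"roll": 0.06}])

```text
time: 8.23
tool_pos: [0.533, 0.1417, 0.0871]
tool_rot: [-3.14, -0.001, -0.664]
contact_force: [2.2, 1.4, 0.5]
opening: 0.015
grip_force: 25.0
```

Call:
step_arm(commands=[{"translation": [-0.5,1.2,0],"roll": 0.03},{"translation": [0,0,0],"roll": 0}])

```text
time: 8.4
tool_pos: [0.5317, 0.1409, 0.0872]
tool_rot: [-3.14, -0.001, -0.692]
contact_force: [1.8, 1.8, 0.6]
opening: 0.0151
grip_force: 25.0
```

Call:
step_arm(commands=[{"translation": [-0.9,2.5,0],"roll": 0.06},{"translation": [0,0,0],"roll": 0}])

```text
time: 8.57
tool_pos: [0.5299, 0.1398, 0.0872]
tool_rot: [-3.139, -0.002, -0.752]
contact_force: [4.0, 2.9, -0.2]
opening: 0.0154
grip_force: 25.0
```

Call:
step_arm(commands=[{"translation": [-0.9,2.5,0],"roll": 0.06},{"translation": [0,0,0],"roll": 0}])

```text
time: 8.73
tool_pos: [0.5283, 0.1389, 0.0872]
tool_rot: [-3.137, -0.002, -0.812]
contact_force: [6.4, 5.2, -1.7]
opening: 0.0151
grip_force: 25.0
```

The force is rising (about 8 N) with less motion than commanded, so the stop is reached. I'll lean a little more.

Call:
step_arm(commands=[{"translation": [-0.9,2.5,0],"roll": 0},{"translation": [0,0,0],"roll": 0},{"translation": [0,0,0],"roll": 0}])

```text
time: 8.98
tool_pos: [0.5271, 0.1383, 0.0873]
tool_rot: [-3.135, -0.003, -0.809]
contact_force: [10.4, 5.5, -4.7]
opening: 0.0153
grip_force: 25.0
```

Call:
step_arm(commands=[{"translation": [-0.5,1.4,0],"roll": 0},{"translation": [0,0,0],"roll": 0},{"translation": [0,0,0],"roll": 0}])

```text
time: 9.23
tool_pos: [0.5265, 0.138, 0.0873]
tool_rot: [-3.133, -0.004, -0.81]
contact_force: [12.5, 7.6, -7.4]
opening: 0.0151
grip_force: 25.0
```

Call:
step_arm(commands=[{"translation": [0,0,0],"roll": 0},{"translation": [0,0,0],"roll": 0},{"translation": [0,0,0],"roll": 0},{"translation": [0,0,0],"roll": 0},{"translation": [0,0,0],"roll": 0}], fingers=0.5)

```text
time: 9.65
tool_pos: [0.5219, 0.1363, 0.0864]
tool_rot: [3.14, 0.001, -0.81]
contact_force: [-0.4, 0.2, -0.2]
opening: 0.0432
grip_force: 0.0
```

Call:
step_arm(commands=[{"translation": [0,0,-10],"roll": 0},{"translation": [0,0,-18],"roll": 0},{"translation": [0,0,-18],"roll": 0},{"translation": [0,0,-18],"roll": 0},{"translation": [0,0,-18],"roll": 0},{"translation": [0,0,-18],"roll": 0},{"translation": [0,0,-18],"roll": 0},{"translation": [0,0,-18],"roll": 0},{"translation": [0,0,0],"roll": 0}])

```text
time: 10.4
tool_pos: [0.5239, 0.1366, 0.227]
tool_rot: [-3.136, -0.004, -0.811]
contact_force: [0.1, 0.0, 0.4]
opening: 0.0456
grip_force: 0.0
```

Call:
step_arm(commands=[{"translation": [0,0,0],"roll": -0.1157},{"translation": [0,0,0],"roll": -0.1157},{"translation": [0,0,0],"roll": -0.1157},{"translation": [0,0,0],"roll": -0.1157},{"translation": [0,0,0],"roll": -0.1157},{"translation": [0,0,0],"roll": -0.1157},{"translation": [0,0,0],"roll": -0.1157},{"translation": [0,0,0],"roll": 0}])

```text
time: 11.07
tool_pos: [0.522, 0.1364, 0.2222]
tool_rot: [3.141, 0.001, 0.003]
contact_force: [-0.3, -0.4, -0.1]
opening: 0.0458
grip_force: 0.0
```

Call:
step_arm(commands=[{"translation": [1.6,31,0],"roll": 0},{"translation": [1.6,31,0],"roll": 0},{"translation": [1.6,31,0],"roll": 0},{"translation": [1.6,31,0],"roll": 0},{"translation": [1.6,31,0],"roll": 0},{"translation": [1.6,31,0],"roll": 0},{"translation": [1.6,31,0],"roll": 0},{"translation": [1.6,31,0],"roll": 0},{"translation": [1.6,31,0],"roll": 0},{"translation": [1.6,31,0],"roll": 0},{"translation": [1.6,31,0],"roll": 0},{"translation": [1.6,31,0],"roll": 0},{"translation": [1.6,31,0],"roll": 0},{"translation": [1.6,30,0],"roll": 0},{"translation": [0,0,0],"roll": 0}])

```text
time: 12.32
tool_pos: [0.5436, -0.3018, 0.2217]
tool_rot: [3.14, 0.001, -0.009]
contact_force: [-0.7, 0.0, -0.9]
opening: 0.046
grip_force: 0.0
```

```bash
python3 - <<'E'
from h import *
s=observe();print(np.round(s["tool_pos"],4),np.round(s["tool_rot"],3))
t=read_camera("top")[:,:,::-1];b=read_camera("side")[:,:,::-1]
f=lambda i,x,y:cv2.resize(i[y:y+140,x:x+100],None,fx=4,fy=4,interpolation=cv2.INTER_CUBIC)
cv2.imwrite("pics/z3.png",np.hstack([f(t,150,130),f(b,305,100)]))
b0=cv2.imread("pics/side0.png");cv2.imwrite("pics/z3b.png",np.hstack([f(b,150,225),f(b0,305,100)]))
E
```

```text
[ 0.5436 -0.3018  0.2217] [ 3.14e+00  1.00e-03 -9.00e-03]
```

View pics/z3.png

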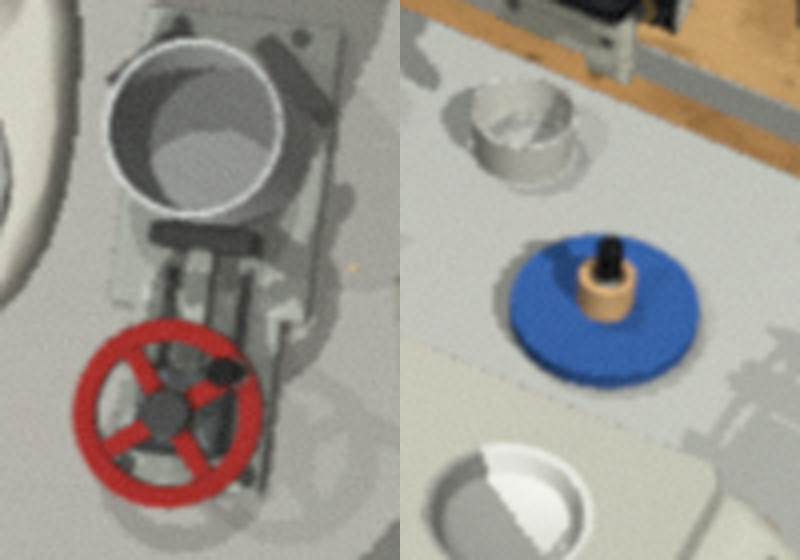

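View pics/z3b.png

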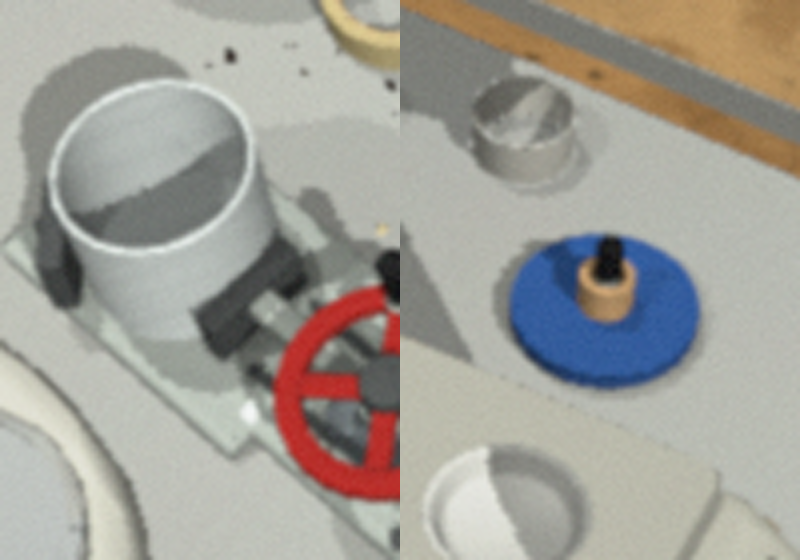

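The jaw now touches the tin, whose mouth is centred at about (198.7,162) top and (188,266.5) side. The knob top is at about (357.3,161) side, and the lids are undisturbed.

```bash
python3 - <<'E'
from h import *
print("tin",at("top",(198.75,162),.102),at("side",(188,266.5),.102))
print("knob side",at("side",(357.4,161.5),.072),"collar",at("side",(356.75,168.75),.044))
t=cv2.imread("pics/top0.png")
h=cv2.cvtColor(t,cv2.COLOR_BGR2HSV)[200:232,384:416]
m=((abs(h[...,0].astype(int)-13)<8)&(h[...,1]>70)&(h[...,2]>90)).astype(np.uint8)
c=max(cv2.findContours(m,0,1)[0],key=cv2.contourArea);e=cv2.minEnclosingCircle(c);u=(e[0][0]+384,e[0][1]+200);print("collar top",u,e[1],at("top",u,.044))
E
```

```text
tin [0.66602875 0.15786912 0.102     ] [0.66356634 0.16156856 0.102     ]
knob side [ 0.54363777 -0.29293131  0.072     ] collar [ 0.54452571 -0.29493454  0.044     ]
collar top (399.478723526001, 216.840425491333) 7.568185329437256 [ 0.54809732 -0.29632386  0.044     ]
```

Call:
step_arm(commands=[{"translation": [2.4,-6.3,0],"roll": 0},{"translation": [0,0,20],"roll": 0},{"translation": [0,0,20],"roll": 0},{"translation": [0,0,20],"roll": 0},{"translation": [0,0,20],"roll": 0},{"translation": [0,0,20],"roll": 0},{"translation": [0,0,20],"roll": 0},{"translation": [0,0,20],"roll": 0},{"translation": [0,0,10],"roll": 0},{"translation": [0,0,10],"roll": 0},{"translation": [0,0,7],"roll": 0},{"translation": [0,0,0],"roll": 0},{"translation": [0,0,0],"roll": 0}], fingers=0.45)

```text
time: 13.5
tool_pos: [0.5473, -0.2901, 0.0562]
tool_rot: [3.141, -0.001, -0.001]
contact_force: [-0.0, -0.5, -0.2]
opening: 0.0414
grip_force: 0.0
```

Call:
step_arm(commands=[{"translation": [-1,5,0],"roll": 0},{"translation": [0,0,4],"roll": 0},{"translation": [0,0,4],"roll": 0},{"translation": [0,0,0],"roll": 0},{"translation": [0,0,0],"roll": 0}])

```text
time: 13.92
tool_pos: [0.5457, -0.2951, 0.0475]
tool_rot: [-3.141, 0.0, -0.001]
contact_force: [0.7, 0.0, 0.7]
opening: 0.0417
grip_force: 0.0
```

Call:
step_arm(commands=[{"translation": [0,0,0],"roll": 0},{"translation": [0,0,0],"roll": 0},{"translation": [0,0,0],"roll": 0},{"translation": [0,0,0],"roll": 0},{"translation": [0,0,0],"roll": 0},{"translation": [0,0,0],"roll": 0},{"translation": [0,0,0],"roll": 0}], fingers=0, grip_force=35)

```text
time: 14.5
tool_pos: [0.5461, -0.2955, 0.0479]
tool_rot: [3.141, -0.001, -0.001]
contact_force: [-0.1, -1.8, -0.1]
opening: 0.017
grip_force: 35.0
```

Call:
step_arm(commands=[{"translation": [0,0,-3],"roll": 0},{"translation": [0,0,-5],"roll": 0},{"translation": [0,0,-10],"roll": 0},{"translation": [0,0,-15],"roll": 0},{"translation": [0,0,-20],"roll": 0},{"translation": [0,0,-20],"roll": 0},{"translation": [0,0,-20],"roll": 0},{"translation": [0,0,-20],"roll": 0},{"translation": [0,0,-20],"roll": 0},{"translation": [0,0,-20],"roll": 0},{"translation": [0,0,-20],"roll": 0},{"translation": [0,0,-12],"roll": 0},{"translation": [0,0,-5],"roll": 0},{"translation": [0,0,0],"roll": 0}], grip_force=40)

```text
time: 15.67
tool_pos: [0.5462, -0.2953, 0.2395]
tool_rot: [3.14, -0.002, -0.001]
contact_force: [-0.4, -0.7, -3.8]
opening: 0.0169
grip_force: 40.0
```

Call:
step_arm(commands=[{"translation": [2.6,-10,0],"roll": 0},{"translation": [4.7,-18,0],"roll": 0},{"translation": [6.8,-26,0],"roll": 0},{"translation": [6.8,-26,0],"roll": 0},{"translation": [6.8,-26,0],"roll": 0},{"translation": [6.8,-26,0],"roll": 0},{"translation": [6.8,-26,0],"roll": 0},{"translation": [6.8,-26,0],"roll": 0},{"translation": [6.8,-26,0],"roll": 0},{"translation": [6.8,-26,0],"roll": 0},{"translation": [6.8,-26,0],"roll": 0},{"translation": [6.8,-26,0],"roll": 0},{"translation": [6.8,-26,0],"roll": 0},{"translation": [6.8,-26,0],"roll": 0},{"translation": [6.8,-26,0],"roll": 0},{"translation": [6.8,-26,0],"roll": 0},{"translation": [6.8,-26,0],"roll": 0},{"translation": [5.7,-22,0],"roll": 0},{"translation": [2.6,-10,0],"roll": 0},{"translation": [1.3,-5,0],"roll": 0}])

```text
time: 17.33
tool_pos: [0.6645, 0.162, 0.2359]
tool_rot: [3.141, 0.003, 0.002]
contact_force: [-1.0, -0.1, -3.9]
opening: 0.017
grip_force: 40.0
```

Call:
step_arm(commands=[{"translation": [0,0,5],"roll": 0},{"translation": [0,0,10],"roll": 0},{"translation": [0,0,15],"roll": 0},{"translation": [0,0,15],"roll": 0},{"translation": [0,0,12],"roll": 0},{"translation": [0,0,8],"roll": 0},{"translation": [0,0,5],"roll": 0},{"translation": [0,0,0],"roll": 0},{"translation": [0,0,0],"roll": 0}])

```text
time: 18.08
tool_pos: [0.6654, 0.1591, 0.1679]
tool_rot: [3.141, -0.0, -0.002]
contact_force: [-0.6, -0.5, -2.9]
opening: 0.0173
grip_force: 40.0
```

```bash
python3 - <<'E'
from h import *
s=observe();print(np.round(s["tool_pos"],4),np.round(s["tool_rot"],3))
t=read_camera("top")[:,:,::-1];b=read_camera("side")[:,:,::-1]
f=lambda i,x,y:cv2.resize(i[y:y+140,x:x+100],None,fx=4,fy=4,interpolation=cv2.INTER_CUBIC)
cv2.imwrite("pics/z4.png",np.hstack([f(t,150,110),f(b,140,190)]))
E
```

```text
[0.6654 0.1591 0.1679] [ 3.141e+00 -0.000e+00 -2.000e-03]
```

View pics/z4.png

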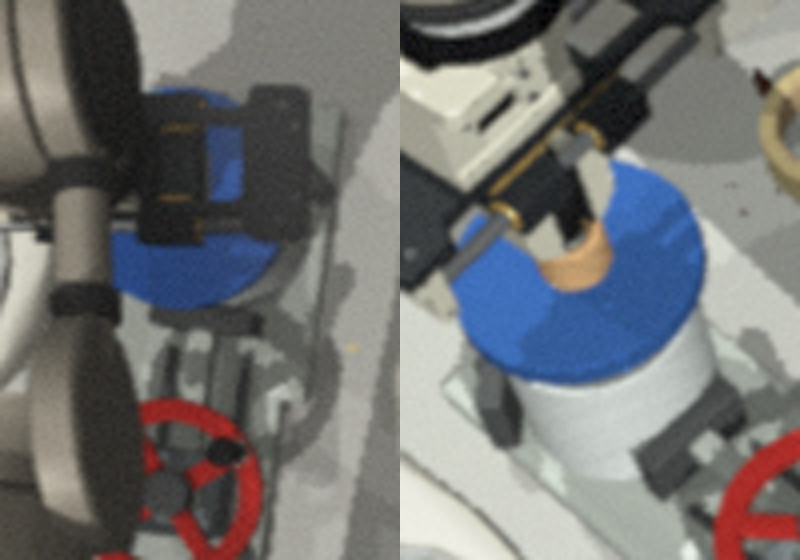

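Lids hang level over the tin, with the blue disc centred at about (580,270) in the side crop. I'll descend slowly and watch the force.

Call:
step_arm(commands=[{"translation": [-0.6,0,6],"roll": 0},{"translation": [0,0,6],"roll": 0},{"translation": [0,0,3],"roll": 0},{"translation": [0,0,2],"roll": 0},{"translation": [0,0,2],"roll": 0},{"translation": [0,0,0],"roll": 0}])

```text
time: 18.68
tool_pos: [0.6645, 0.1597, 0.1481]
tool_rot: [3.141, 0.001, -0.001]
contact_force: [-0.4, 1.1, -3.3]
opening: 0.0165
grip_force: 40.0
```

Call:
step_arm(commands=[{"translation": [0,0,1],"roll": 0},{"translation": [0,0,1],"roll": 0},{"translation": [0,0,1],"roll": 0},{"translation": [0,0,0],"roll": 0}])

```text
time: 19.02
tool_pos: [0.6646, 0.1597, 0.1456]
tool_rot: [3.141, 0.0, -0.001]
contact_force: [0.7, 0.3, -4.0]
opening: 0.0167
grip_force: 40.0
```

Call:
step_arm(commands=[{"translation": [0,0,1],"roll": 0},{"translation": [0,0,1],"roll": 0},{"translation": [0,0,1],"roll": 0},{"translation": [0,0,1],"roll": 0},{"translation": [0,0,0],"roll": 0},{"translation": [0,0,0],"roll": 0}])

```text
time: 19.52
tool_pos: [0.6646, 0.1597, 0.1416]
tool_rot: [3.141, 0.0, -0.001]
contact_force: [-0.6, -0.6, -2.5]
opening: 0.0168
grip_force: 40.0
```

Call:
step_arm(commands=[{"translation": [0,0,0.7],"roll": 0},{"translation": [0,0,0.7],"roll": 0},{"translation": [0,0,0],"roll": 0},{"translation": [0,0,0],"roll": 0}])

```text
time: 19.85
tool_pos: [0.6646, 0.1597, 0.1402]
tool_rot: [3.141, 0.0, -0.001]
contact_force: [0.4, 0.3, -3.9]
opening: 0.0167
grip_force: 40.0
```

Call:
step_arm(commands=[{"translation": [0,0,0.7],"roll": 0},{"translation": [0,0,0.7],"roll": 0},{"translation": [0,0,0],"roll": 0},{"translation": [0,0,0],"roll": 0}])

```text
time: 20.18
tool_pos: [0.6648, 0.1597, 0.1399]
tool_rot: [3.142, -0.001, -0.001]
contact_force: [-2.9, -0.6, 4.0]
opening: 0.0168
grip_force: 40.0
```

Contact comes at exactly the expected height (TCP 0.140), so the lid is home. Releasing.

Call:
step_arm(commands=[{"translation": [0,0,-0.8],"roll": 0},{"translation": [0,0,0],"roll": 0}])

```text
time: 20.35
tool_pos: [0.6648, 0.1597, 0.1399]
tool_rot: [3.142, -0.0, -0.001]
contact_force: [-2.9, -0.7, 3.2]
opening: 0.0168
grip_force: 40.0
```

Call:
step_arm(commands=[{"translation": [0,0,0],"roll": 0},{"translation": [0,0,0],"roll": 0},{"translation": [0,0,0],"roll": 0},{"translation": [0,0,0],"roll": 0},{"translation": [0,0,0],"roll": 0},{"translation": [0,0,0],"roll": 0},{"translation": [0,0,0],"roll": 0}], fingers=0.65)

```text
time: 20.93
tool_pos: [0.6647, 0.1597, 0.1396]
tool_rot: [3.142, 0.0, -0.001]
contact_force: [-1.4, 0.7, -0.2]
opening: 0.0577
grip_force: 0.0
```

Call:
step_arm(commands=[{"translation": [0,0,-8],"roll": 0},{"translation": [0,0,-16],"roll": 0},{"translation": [0,0,-24],"roll": 0},{"translation": [0,0,-24],"roll": 0},{"translation": [0,0,-24],"roll": 0},{"translation": [0,0,-24],"roll": 0},{"translation": [0,0,-10],"roll": 0},{"translation": [0,0,0],"roll": 0}])

```text
time: 21.6
tool_pos: [0.6657, 0.1598, 0.2734]
tool_rot: [-3.141, -0.006, -0.001]
contact_force: [-0.5, -0.4, -1.2]
opening: 0.0598
grip_force: 0.0
```

```bash
python3 - <<'E'
from h import *
s=observe();print(np.round(s["tool_pos"],4),np.round(s["tool_rot"],3))
b=read_camera("side")[:,:,::-1].copy()
h=cv2.cvtColor(b,cv2.COLOR_BGR2HSV)[200:330,140:240]
m=((abs(h[...,0].astype(int)-13)<8)&(h[...,1]>80)&(h[...,2]>90)).astype(np.uint8)
c=max(cv2.findContours(m,0,1)[0],key=cv2.contourArea);r=cv2.boundingRect(c);print("collar box",r[0]+140,r[1]+200,r[2:])
T=[.6648,.1597]
for z in (.132,.136,.164,.110): print(z,px("side",T+[z]))
# predicted outer-disc top rim
a=np.linspace(0,2*np.pi,90)
P=np.array([px("side",[T[0]+.06*np.cos(i),T[1]+.06*np.sin(i),.110]) for i in a])
big=cv2.resize(b[200:325,130:260],None,fx=4,fy=4,interpolation=cv2.INTER_CUBIC)
cv2.polylines(big,[np.int32((P-[130,200])*4)],True,(0,255,255),1)
cv2.imwrite("pics/z5.png",big)
E
```

```text
[0.6657 0.1598 0.2734] [-3.141e+00 -6.000e-03 -1.000e-03]
collar box 176 249 (19, 21)
0.132 [184.99927303 257.25869368]
0.136 [184.5615908  256.12618048]
0.164 [181.41395163 247.98158903]
0.11 [187.35535113 263.35510199]
```

View pics/z5.png

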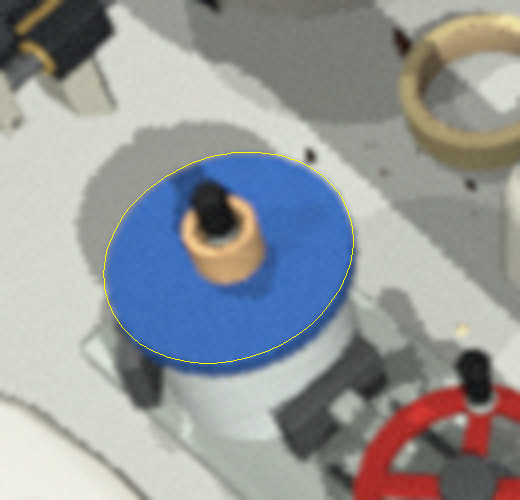

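The predicted rim outline fits the blue disc exactly: lid level and seated. Now down onto the collar.

Call:
step_arm(commands=[{"translation": [-0.5,0,10],"roll": 0},{"translation": [0,0,20],"roll": 0},{"translation": [0,0,25],"roll": 0},{"translation": [0,0,25],"roll": 0},{"translation": [0,0,25],"roll": 0},{"translation": [0,0,20],"roll": 0},{"translation": [0,0,10],"roll": 0},{"translation": [0,0,5],"roll": 0},{"translation": [0,0,5],"roll": 0},{"translation": [0,0,0],"roll": 0},{"translation": [0,0,0],"roll": 0}])

```text
time: 22.57
tool_pos: [0.6646, 0.1598, 0.1254]
tool_rot: [-3.142, -0.001, -0.001]
contact_force: [-0.7, 0.2, -0.2]
opening: 0.0598
grip_force: 0.0
```

Call:
step_arm(commands=[{"translation": [0,0,4],"roll": 0},{"translation": [0,0,4],"roll": 0},{"translation": [0,0,4],"roll": 0},{"translation": [0,0,0],"roll": 0},{"translation": [0,0,0],"roll": 0}])

```text
time: 22.98
tool_pos: [0.6639, 0.1597, 0.1124]
tool_rot: [3.141, 0.001, -0.001]
contact_force: [0.3, -0.6, 0.4]
opening: 0.0598
grip_force: 0.0
```

Call:
step_arm(commands=[{"translation": [0,0,0],"roll": 0},{"translation": [0,0,0],"roll": 0},{"translation": [0,0,0],"roll": 0},{"translation": [0,0,0],"roll": 0},{"translation": [0,0,0],"roll": 0},{"translation": [0,0,0],"roll": 0}], fingers=0, grip_force=25)

```text
time: 23.48
tool_pos: [0.6643, 0.1597, 0.1129]
tool_rot: [3.142, -0.0, -0.001]
contact_force: [-0.4, -0.4, 0.9]
opening: 0.0351
grip_force: 25.0
```

Gripped at 35 mm. Lifting slowly and straight.

Call:
step_arm(commands=[{"translation": [0,0,-1],"roll": 0},{"translation": [0,0,-2],"roll": 0},{"translation": [0,0,-3],"roll": 0},{"translation": [0,0,-3],"roll": 0},{"translation": [0,0,-3],"roll": 0}])

```text
time: 23.9
tool_pos: [0.6642, 0.1597, 0.1251]
tool_rot: [3.142, -0.0, -0.001]
contact_force: [0.1, 0.5, -1.5]
opening: 0.0347
grip_force: 25.0
```

Call:
step_arm(commands=[{"translation": [0,0,-5],"roll": 0},{"translation": [0,0,-5],"roll": 0},{"translation": [0,0,-5],"roll": 0},{"translation": [0,0,-5],"roll": 0},{"translation": [0,0,-5],"roll": 0},{"translation": [0,0,-5],"roll": 0},{"translation": [0,0,-5],"roll": 0},{"translation": [0,0,-5],"roll": 0},{"translation": [0,0,-5],"roll": 0},{"translation": [0,0,-5],"roll": 0},{"translation": [0,0,-5],"roll": 0},{"translation": [0,0,-5],"roll": 0},{"translation": [0,0,-5],"roll": 0},{"translation": [0,0,-5],"roll": 0},{"translation": [0,0,-5],"roll": 0},{"translation": [0,0,-5],"roll": 0},{"translation": [0,0,-4],"roll": 0},{"translation": [0,0,-2],"roll": 0},{"translation": [0,0,0],"roll": 0},{"translation": [0,0,0],"roll": 0}])

```text
time: 25.57
tool_pos: [0.6641, 0.1597, 0.2106]
tool_rot: [3.142, 0.0, -0.001]
contact_force: [0.1, 0.3, -1.2]
opening: 0.035
grip_force: 25.0
```

```bash
python3 - <<'E'
from h import *
s=observe();print(np.round(s["tool_pos"],4),np.round(s["tool_rot"],3),np.round(s["contact_force"],1),s["opening"],s["grip_force"])
b=read_camera("side")[:,:,::-1]
cv2.imwrite("pics/z6.png",cv2.resize(b[160:340,100:300],None,fx=3,fy=3,interpolation=cv2.INTER_CUBIC))
E
```

```text
[0.6641 0.1597 0.2106] [ 3.142e+00  0.000e+00 -1.000e-03] [ 0.1  0.3 -1.2] 0.035004634979149074 24.99982065986842
```

View pics/z6.png

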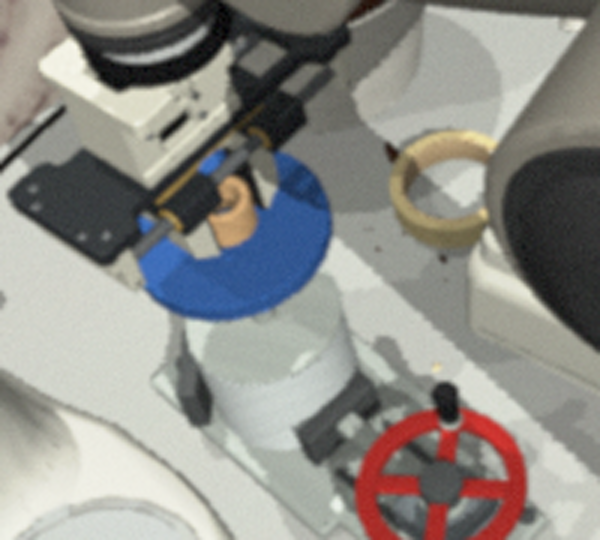

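The outer lid is level and 98 mm up. The weight is 1.2 N, so it is the outer lid alone. The inner lid is flat on the tin at about (270,330), and the jaw is still tight.

```bash
python3 -c "
from cell import hand_in
print(hand_in())"
```

```text
the job is handed in; nothing more can be done
None
```

The job is done and handed in at about 26 s: the tin is clamped with the wheel at its stop, the inner lid is seated in its mouth, and the arm is holding the blue outer lid level about 98 mm above it.

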